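Bring the drill station back into service

TASK

The chips are swept up, so bring the drill station back into service: push the chip bin's open steel flap down until it is fully shut, then press the raised end of the rocker on the control station all the way down so that it tips over and stays, and then press the small round flat-topped start button fully down for a moment and let it spring back. Keep to that order and do not press the wide mushroom-headed stop button. Leave the brush, magnet wand, chuck key and aluminium block where they lie.

Things in the scene. Friction and masses are not known exactly. Their poses are not given: they have to be found in the camera images.
- bin: fixed grey open-topped sheet-steel chip bin, 170 (its x) x 200 (its y) x 90 mm high, standing on the table; origin at the centre of its underside, z up. The flap is hinged along the top of its +x side (far from the robot). It may stand left or right of the middle, turned up to 0.3 rad
- flap (a joint): opening angle of the bin's bare steel flap in rad: 0 = shut, lying level on the bin; it starts 0.35 to 0.75, the edge nearest the robot raised. The hinge is stiff (about 0.6 N m), so the flap stays where it is left; pushing down near the free edge takes about 3 to 5 N
- flap_hinge (a point): point on the flap's hinge line, mid-width, 90 mm above the table. The hinge line runs along the bin's y axis. The flap is a 4 mm plate, 206 mm wide, reaching 180 mm from the hinge line towards the bin's -x, with a small lip turned down at its free edge; its underside lies in the plane of the hinge line
- flap_push (a point): point on the flap's upper face, mid-width, 125 mm from the hinge line: a good place to push; it moves with the flap, and with the flap shut it is 94 mm above the table
- station: fixed grey steel control box, 110 (its x) x 270 (its y) x 60 mm high, flat top; origin at the centre of its underside, z up, turned up to 0.3 rad, on the other side from the bin. On its top, in a row along its y axis 85 mm apart and in any order, stand the rocker, the start button and the stop button, all with black moving parts in aluminium housings
- rocker (a joint): angle of the rocker in rad: 0 = not yet pressed, the end of the paddle towards the station's -x (towards the robot) raised; 0.28 = tipped fully over, that end down. Black flat paddle 66 (along the station's x) x 34 x 8 mm in a housing 84 x 50 x 20 mm, pivoting about its middle 30 mm above the station's top; no spring, it stays where it is left; about 3 N tips it
- rocker_press (a point): point on the upper face of the rocker's raised end, on its centre line, 24 mm from the pivot: where to press; it moves with the rocker, about 7 mm down over the full swing
- start (a joint): travel of the start button in m: 0 = out, 0.006 = fully down (takes 5 N); springs back. Black flat-topped cylinder 30 mm across in a round housing 46 mm across and 12 mm high
- start_top (a point): centre of the start button's top face, 22 mm above the station's top when out; it moves with the button
- stop (a joint): travel of the stop button in m: 0 = out, 0.006 = fully down; springs back. Black mushroom head 54 mm across. Not to be pressed
- stop_top (a point): top centre of the stop button's mushroom head, 40 mm above the station's top
- brush: loose bench brush with a wooden handle lying on the table, 261 mm long along its x, 42 mm wide, 57 mm high; origin at table level, 55 mm from the middle of the bristle head, towards the handle (-x). To be left alone
- wand: loose magnet sweeper wand lying on the table, 335 mm long along its x, 40 mm wide, 30 mm high; origin under its middle. To be left alone
- key: loose steel T-shaped chuck key lying on the table, 97 mm long along its x, cross bar 102 mm over its end balls, 22 mm high; origin under its shank. To be left alone
- block: loose cast aluminium block, 60 x 50 x 40 mm high; origin under its middle. To be left alone

How it is judged:
On the way, in this order (a step that is already met when the one before it is completed fails the run):
1. the flap is pushed fully shut (value of joint flap below 0.04 rad), for 0.2 s.
2. the raised end of the rocker is pressed right down (value of joint rocker above 0.23 rad), for 0.2 s.
3. the start button is pressed fully down (value of joint start above 0.0048 m), for 0.1 s.
At the end, for the whole second after the job is handed in: the flap is shut (within 0.04 rad), the rocker is tipped over (beyond 0.23 of 0.28 rad), the start and stop buttons are out (within 1.5 mm), and the brush, wand, key and block lie at rest (value of joint flap below 0.04 rad and value of joint rocker above 0.23 rad and value of joint each of start, stop below 0.0015 m and linear speed of each of brush, wand, key, block below 0.02 m/s); the robot touches nothing.
It fails at once if the rocker is tipped while the flap is still open (value of joint rocker above 0.1 rad and value of joint flap above 0.06 rad).
It fails at once if the start button is pressed before the flap is shut and the rocker tipped (value of joint start above 0.003 m and (value of joint flap above 0.06 rad or value of joint rocker below 0.2 rad)).
It fails at once if the stop button is pressed (value of joint stop above 0.003 m).
It fails at once if the flap is lifted further open instead of pushed shut (value of joint flap above 0.9 rad).
It fails at once if the brush, wand, key or block is lifted or moved more than 30 mm (distance of any of brush, wand, key, block from where it was at the start of the episode above 0.03 m or height (world z) of any of brush, wand, key, block above 0.02 m).
It also fails if it takes over 45 s, if anything falls off the work surface, if the arm or the gripper's body presses on something with over 40 N, if the wrist force passes 120 N, or if a joint passes its speed limit or range.

ROBOT

A 6-joint arm with a two-finger parallel gripper is mounted at the origin on the work surface. World frame = base frame: x ahead of the robot, y to its left, z up, the work surface at z = 0. Lengths are in m, angles in rad, forces in N, time in s.
With the tool pointing down it reaches from about 0.3 to 0.875 m from the base axis. Payload 6.4 kg.
Tool frame: the origin (TCP) lies on the centre line of the jaws, within the pads' length; the fingertips stand 25 mm ahead of it and the grasp point (between the pads) lies 6 mm ahead of it; z points along the fingers, y is the line along which they close (so a half turn about z gives the same grasp; the last joint's range is limited). The gripper opens to 85 mm and grips with 20 to 120 N. Pads are 22 mm wide; open, the fingers measure 114 mm over their backs; the gripper's body (76 mm by 85 mm) begins 54 mm behind the grasp point. The pads swing forward as they close: fully open they stand 13 mm farther back than shut.
Start: joints at [-1.396, 0.181, 1.607, -0, 1.354, -0.206], TCP at [0.214, -0.534, 0.256] pointing down, gripper open.
Joint ranges: [-2.99, 2.99], [-0.89, 2.07], [0.3, 2.58], [-1.14, 4.28], [0, 2.63], [-3.12, 3.12]. Speed limits (rad/s): [2.57, 2.57, 3.01, 3.14, 3.14, 3.14].

INTERFACE

Orientations are given as a unit quaternion [w, x, y, z].
In Python, from bench import robot gives the robot as it stands.
- The arm moves only by the shell command python3 -m inch 'ROWS' [FORCE]. ROWS is JSON, a list of rows, each an object with "jaw": the opening, from 0 (shut) to 1 (fully open); "xyz": the shift along the tool's x, y, z in m, a list of three; "yaw": the turn about the tool's z in degrees. In form: [{"jaw": jaw, "xyz": [dx, dy, dz], "yaw": yaw}, ...]. A call has 1 to 12 rows; each row shifts and turns the commanded pose from where the row before left it, along the tool's axes as they then stand; what a row does not reach is not made up. A row lasts 1/12 s, in which the tool goes at most 41.7 mm and 7.16 degrees, less where a joint would pass 70% of its speed; a pose out of reach is approached as far as the arm can. A call with a gripper value outside its range is refused whole. The fingers move at their own pace and stop on an object; FORCE is the grip in N (left out, the last holds). Time passes only in rows, so rows that do not move let the fingers close. It gives the time, the measured TCP pose, the force, the opening and the grip force at its end, in the units of the state.
- robot.read_state(): the state, without advancing time (a new reading comes with each control period).
- robot.camera(name): name is "side" or "top"; returns a dict with "frame" (400x640x3 uint8, blue, green, red), "z_map" (400x640 float32, m along the optical axis (not along the pixel's ray), 0 where there is no reading), "fov_y" (degrees; the focal length in pixels is half the picture's height over the tangent of half this angle, whatever the lens; pixels are square), "cx", "cy" (the principal point, pixels), "k1" (the pictures are not rectified: a ray, as slopes to the right and down, at radius r is drawn at 1 + k1 r^2 times it, then the intrinsics apply), "extrinsics" (4x4, takes a point from world to camera coordinates). Camera axes: x right, y down, z forward; pixel columns grow to the right and rows downward; lengths in m; the calibration is good to about 2 mm. A picture is of the moment at which its call begins.
- robot.close_job(): hands the job in; it is judged then, once.
The state is a dict: "time": time; "joint_positions": joint angles; "joint_velocities": joint speeds; "tau": joint torques, N m; "tool_pos": TCP position; "tcp_rot": TCP orientation; "wrist_force": force on the tool from outside, world axes, zero at the start; "torque": the same for the moment, N m; "opening": finger opening in m; "gripper_force": force on a finger pad.
Only numpy, scipy, OpenCV 4.12 (cv2) and the standard library are available. Lean on these libraries where they do the work, as an engineer would, in place of code of your own. Each camera call takes 0.05 s, during which the arm holds its last target. There are 200 camera calls.

## Working session

There is one attempt and no reset: what is moved stays moved. The work goes in short steps, Python scripts to look and compute and a shell command to move; the robot and the scene stay as the last step left them, time stands still between calls to the robot, and variables do not carry over. Pictures are saved under pics/ and viewed, at most 10 in all, crops included, and the job is handed in when it is done.

```bash
mkdir -p pics; cat > h.py <<'E'
import numpy as np, cv2
from bench import robot
def cam(n):
    c=robot.camera(n); f=200/np.tan(np.radians(c["fov_y"])/2)
    c["K"]=np.array([[f,0,c["cx"]],[0,f,c["cy"]],[0,0,1]]); c["E"]=np.array(c["extrinsics"]); return c
def rays(c,uv):
    uv=np.asarray(uv,float).reshape(-1,1,2)
    x=cv2.undistortPoints(uv,c["K"],np.array([c["k1"],0,0,0.]))[:,0]
    return np.c_[x,np.ones(len(x))]
def toworld(c,p): return (p-c["E"][:3,3])@c["E"][:3,:3]
def cloud(c):
    v,u=np.mgrid[:400,:640]; r=rays(c,np.c_[u.ravel(),v.ravel()])
    return toworld(c,r*c["z_map"].reshape(-1,1)).reshape(400,640,3)
def onplane(c,uv,z):
    o=toworld(c,np.zeros((1,3)))[0]; d=rays(c,uv)@c["E"][:3,:3]
    return o+d*((z-o[2])/d[:,2])[:,None]
E
python3 - <<'E'
from h import *
for n in("side","top"):
    c=cam(n); cv2.imwrite(f"pics/{n}0.png",c["frame"]); print(n,c["fov_y"],c["k1"],toworld(c,np.zeros((1,3))),c["E"][2,:3],(c["z_map"]>0).mean())
s=robot.read_state();print(s["tool_pos"],s["tcp_rot"],s["opening"],s["time"])
E
```

```text
side 43.45934278296443 -0.16405118004228525 [[ 0.44861189 -0.85856734  0.68935872]] [ 0.09309392  0.82589532 -0.55608492] 0.9961875
top 55.71413862554869 -0.007361618178230087 [[0.47996378 0.0294831  0.99555093]] [ 0.11343864 -0.02048339 -0.99333383] 0.99588671875
[ 0.21362973 -0.53333403  0.25546645] [-8.14293512e-04  9.81928860e-01  1.89248650e-01 -2.22082171e-06] 0.08518827551163716 0.1
```

View pics/top0.png

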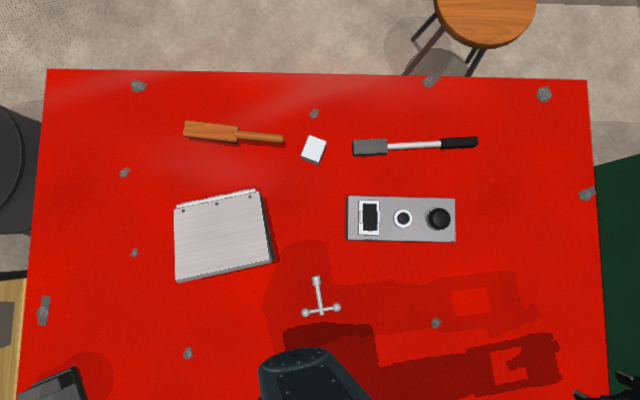

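View pics/side0.png

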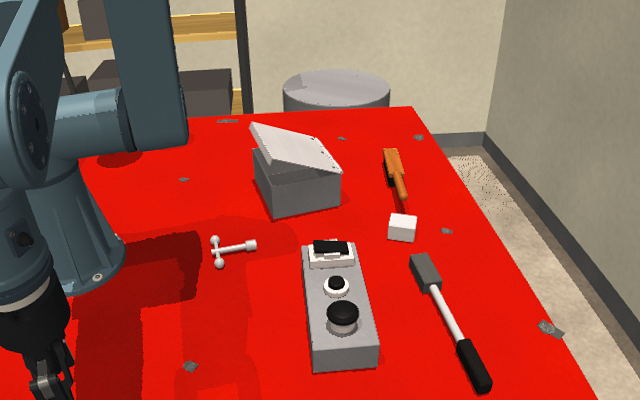

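The top view shows the bin and its flap at (175–272, 190–280). The station is at (347–455, 196–242), with the rocker at (370,217), start at (403,218) and stop at (439,218). The side view shows the flap open at about (295,145), the rocker at (331,247), start at (336,283) and stop at (342,315). Next I measure them.

```bash
cat > m.py <<'E'
from h import *
def blobs(c,box,thr=70):
    x0,y0,x1,y1=box; g=c["frame"].max(2)[y0:y1,x0:x1]
    n,l,st,ce=cv2.connectedComponentsWithStats((g<thr).astype(np.uint8))
    return [(ce[i]+[x0,y0],st[i,4],l==i) for i in range(1,n) if st[i,4]>60]
def tri(a,ua,b,ub):
    P=[]
    A=[];B=[]
    for c,u in((a,ua),(b,ub)):
        o=toworld(c,np.zeros((1,3)))[0]; d=(rays(c,[u])@c["E"][:3,:3])[0]; d/=np.linalg.norm(d)
        M=np.eye(3)-np.outer(d,d); A.append(M);B.append(M@o)
    return np.linalg.lstsq(np.vstack(A),np.hstack(B),rcond=None)[0]
if __name__=="__main__":
    t,s=cam("top"),cam("side"); T=cloud(t); S=cloud(s)
    bt=blobs(t,(352,200,453,238)); bs=blobs(s,(305,236,365,334))
    for n,c,C,b,box in(("top",t,T,bt,(352,200)),("side",s,S,bs,(305,236))):
        for ce,a,m in b:
            h,w=m.shape; sub=C[box[1]:box[1]+h,box[0]:box[0]+w][m]
            print(n,ce.round(1),a,"median",np.median(sub,0).round(4),"z10/90",np.percentile(sub[:,2],[10,90]).round(4))
    bt.sort(key=lambda q:q[0][0]); bs.sort(key=lambda q:q[0][1])
    for x,y in zip(bt,bs): print("tri",tri(t,x[0],s,y[0]).round(4))
    # station top by depth
    for n,C in(("top",T),("side",S)):
        m=(abs(C[...,2]-.06)<.006)&(C[...,1]<0)&(C[...,1]>-.4)&(C[...,0]>.35)&(C[...,0]<.7)
        r=cv2.minAreaRect(C[m][:,:2].astype(np.float32)); print("station",n,m.sum(),r,np.median(C[m][:,2]))
    # flap plane
    for n,c,C in(("top",t,T),("side",s,S)):
        m=(C[...,2]>.095)&(C[...,2]<.25)&(C[...,1]>.07)&(C[...,1]<.45)&(C[...,0]>.3)&(C[...,0]<.75)
        P=C[m]; 
        for _ in range(4):
            ce=P.mean(0); nv=np.linalg.svd(P-ce,full_matrices=False)[2][2]; nv*=np.sign(nv[2]); P=P[abs((P-ce)@nv)<.003]
        print("flap",n,m.sum(),len(P),"n",nv.round(4),"angle",np.arccos(nv[2]).round(3),"hdg",np.degrees(np.arctan2(nv[1],nv[0])).round(2),"c",ce.round(4),"zr",np.percentile(P[:,2],[1,99]))
        h=np.array([*nv[:2],0]);h/=-np.linalg.norm(h); yb=np.cross([0,0,1],h)
        print(" hdir(+x bin)",h.round(4)," along y range",np.percentile(P@yb,[1,99]).round(4),"along slope",np.percentile(P@np.cross(yb,nv),[1,99]).round(4))
        e=np.cross(yb,nv); # down slope toward hinge
        top=P@e; q=ce+yb*(np.percentile(P@yb,[1,99]).mean()-ce@yb)
        fe=q+e*(np.percentile(top,.5)-q@e); print(" free edge mid",fe.round(4)," push pt",(fe+.055*e).round(4)," hinge end",(fe+.18*e).round(4))
E
python3 m.py
```

```text
top [369.5 216.5] 346 median [ 0.547  -0.1164  0.0937] z10/90 [0.0896 0.0978]
top [438.6 218.5] 366 median [ 0.5458 -0.283   0.0962] z10/90 [0.0897 0.0991]
top [402.9 217.9] 94 median [ 0.5461 -0.2004  0.0813] z10/90 [0.0793 0.0835]
side [330.2 246.5] 415 median [ 0.5467 -0.1217  0.0931] z10/90 [0.0893 0.0969]
side [336.1 282.4] 181 median [ 0.5471 -0.2091  0.0813] z10/90 [0.0753 0.083 ]
side [342.4 312.7] 653 median [ 0.5445 -0.2967  0.0959] z10/90 [0.0893 0.0986]
tri [ 0.5482 -0.1172  0.0899]
tri [ 0.5473 -0.202   0.075 ]
tri [ 0.546  -0.2866  0.0853]
station top 3315 ((0.5466256737709045, -0.20264321565628052), (0.2714424431324005, 0.11018797755241394), 89.26345825195312) 0.05954335825522766
station side 4401 ((0.5473572611808777, -0.20450274646282196), (0.27057790756225586, 0.11111769080162048), 89.20552825927734) 0.059668525801063674
flap top 6796 6113 n [0.3811 0.0858 0.9205] angle 0.401 hdg 12.68 c [0.5011 0.2321 0.1314] zr [0.09564867 0.16474691]
 hdir(+x bin) [-0.9756 -0.2196 -0.    ]  along y range [-0.2165 -0.0145] along slope [-0.5398 -0.3606]
 free edge mid [0.5873 0.2506 0.094 ]  push pt [0.5379 0.2395 0.1155]  hinge end [0.4256 0.2142 0.1643]
flap side 2372 1967 n [0.383  0.0842 0.9199] angle 0.403 hdg 12.4 c [0.508  0.2201 0.1289] zr [0.09543316 0.16347356]
 hdir(+x bin) [-0.9767 -0.2147 -0.    ]  along y range [-0.2187 -0.0135] along slope [-0.5351 -0.3595]
 free edge mid [0.5867 0.2478 0.0935]  push pt [0.5373 0.2369 0.1151]  hinge end [0.425  0.2123 0.1641]
```

The measurements agree with each other and with the text:
- **Flap:** 0.40 rad open, with the hinge at (0.587, 0.250, 0.09). The free edge is at (0.425, 0.213).
- **Station row at x≈0.547:** rocker at y≈-0.117, start at y≈-0.202, stop at y≈-0.286.

I'll shut the jaws, align the tool with the world axes, then go above the flap.

```bash
python3 -m inch '[{"jaw":0,"xyz":[0,0,0],"yaw":5.45},{"jaw":0,"xyz":[0,0,0],"yaw":5.45},{"jaw":0,"xyz":[0,0,0],"yaw":5.45},{"jaw":0,"xyz":[0,0,0],"yaw":5.45},{"jaw":0,"xyz":[0.01,-0.03,0],"yaw":0},{"jaw":0,"xyz":[0.01,-0.03,0],"yaw":0},{"jaw":0,"xyz":[0.01,-0.03,0],"yaw":0},{"jaw":0,"xyz":[0.01,-0.03,0],"yaw":0},{"jaw":0,"xyz":[0.01,-0.03,0],"yaw":0},{"jaw":0,"xyz":[0.01,-0.03,0],"yaw":0},{"jaw":0,"xyz":[0.01,-0.03,0],"yaw":0},{"jaw":0,"xyz":[0.01,-0.03,0],"yaw":0}]' 40
```

```text
time: 1.2
tool_pos: [0.2937, -0.2922, 0.2562]
tcp_rot: [-0.0, 1.0, -0.0, 0.0]
wrist_force: [0.1, 0.0, 0.8]
opening: -0.0
gripper_force: 0.0
```

```bash
python3 -m inch '[{"jaw":0,"xyz":[0.014,-0.037,0],"yaw":0},{"jaw":0,"xyz":[0.014,-0.037,0],"yaw":0},{"jaw":0,"xyz":[0.014,-0.037,0],"yaw":0},{"jaw":0,"xyz":[0.014,-0.037,0],"yaw":0},{"jaw":0,"xyz":[0.014,-0.037,0],"yaw":0},{"jaw":0,"xyz":[0.014,-0.037,0],"yaw":0},{"jaw":0,"xyz":[0.014,-0.037,0],"yaw":0},{"jaw":0,"xyz":[0.014,-0.037,0],"yaw":0},{"jaw":0,"xyz":[0.014,-0.037,0],"yaw":0},{"jaw":0,"xyz":[0.014,-0.037,0],"yaw":0},{"jaw":0,"xyz":[0.014,-0.037,0],"yaw":0},{"jaw":0,"xyz":[0.010,-0.037,0],"yaw":0}]'; python3 -m inch '[{"jaw":0,"xyz":[0,-0.037,0],"yaw":0},{"jaw":0,"xyz":[0,-0.032,0],"yaw":0},{"jaw":0,"xyz":[0,0,-0],"yaw":0}]'
```

```text
time: 2.2
tool_pos: [0.458, 0.1525, 0.2563]
tcp_rot: [0.0, 1.0, 0.0, 0.0]
wrist_force: [0.7, -0.8, 0.5]
opening: 0.0005
gripper_force: 0.0
time: 2.45
tool_pos: [0.4567, 0.2241, 0.2561]
tcp_rot: [-0.001, 1.0, 0.003, -0.0]
wrist_force: [-0.7, -0.8, 0.2]
opening: 0.0003
gripper_force: 0.0
```

```bash
python3 -m inch '[{"jaw":0,"xyz":[0,0,0.03],"yaw":0},{"jaw":0,"xyz":[0,0,0.03],"yaw":0},{"jaw":0,"xyz":[0,0,0.015],"yaw":0},{"jaw":0,"xyz":[0,0,0.01],"yaw":0},{"jaw":0,"xyz":[0,0,0.01],"yaw":0},{"jaw":0,"xyz":[0,0,0.01],"yaw":0},{"jaw":0,"xyz":[0,0,0.01],"yaw":0},{"jaw":0,"xyz":[0,0,0.01],"yaw":0},{"jaw":0,"xyz":[0,0,0.005],"yaw":0},{"jaw":0,"xyz":[0,0,0.004],"yaw":0},{"jaw":0,"xyz":[0,0,0],"yaw":0}]'
```

```text
time: 3.37
tool_pos: [0.4571, 0.2191, 0.1214]
tcp_rot: [0.0, 1.0, 0.0, -0.001]
wrist_force: [-0.9, 0.1, -1.1]
opening: 0.0001
gripper_force: 0.0
```

```bash
python3 -m inch '[{"jaw":0,"xyz":[0,0,0.002],"yaw":0},{"jaw":0,"xyz":[0,0,0],"yaw":0}]'; python3 -m inch '[{"jaw":0,"xyz":[0,0,0.002],"yaw":0},{"jaw":0,"xyz":[0,0,0],"yaw":0}]'; python3 - <<'E'
from h import *
c=cam("side"); cv2.imwrite("pics/side1.png",c["frame"])
E
```

```text
time: 3.53
tool_pos: [0.4577, 0.2193, 0.1203]
tcp_rot: [-0.0, 1.0, 0.0, 0.0]
wrist_force: [0.5, -0.1, -0.2]
opening: -0.0003
gripper_force: 0.0
time: 3.7
tool_pos: [0.4579, 0.2194, 0.119]
tcp_rot: [-0.0, 1.0, 0.0, 0.0]
wrist_force: [-2.3, -0.4, 5.1]
opening: -0.0004
gripper_force: 2.5
```

View pics/side1.png

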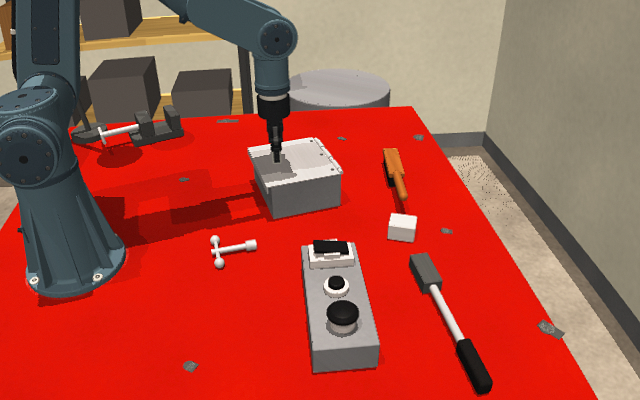

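The flap at (295,160) looks nearly level, with the closed fingers on it at (277,160). I'll press a little more until the force climbs at the stop.

```bash
python3 -m inch '[{"jaw":0,"xyz":[0,0,0.002],"yaw":0},{"jaw":0,"xyz":[0,0,0],"yaw":0}]'; python3 -m inch '[{"jaw":0,"xyz":[0,0,0.001],"yaw":0},{"jaw":0,"xyz":[0,0,0],"yaw":0},{"jaw":0,"xyz":[0,0,0],"yaw":0}]'; python3 m.py | grep -A2 "flap"
```

```text
time: 3.92
tool_pos: [0.458, 0.2195, 0.1189]
tcp_rot: [0.0, 1.0, 0.0, 0.0]
wrist_force: [-9.6, -3.6, 22.4]
opening: -0.0001
gripper_force: 11.4
time: 4.17
tool_pos: [0.458, 0.2195, 0.1188]
tcp_rot: [0.0, 1.0, 0.001, 0.0]
wrist_force: [-12.8, -4.4, 30.6]
opening: -0.0002
gripper_force: 15.3
flap top 1504 119 n [ 0.1272 -0.0336  0.9913] angle 0.132 hdg -14.79 c [0.5562 0.2407 0.0962] zr [0.09506428 0.09871675]
 hdir(+x bin) [-0.9669  0.2552 -0.    ]  along y range [-0.4615 -0.2734] along slope [-0.4667 -0.4507]
 free edge mid [0.5614 0.2318 0.0952]  push pt [0.5087 0.2458 0.1024]  hinge end [0.3889 0.2774 0.1189]
flap side 1120 164 n [-0.1444  0.9584  0.2462] angle 1.322 hdg 98.57 c [0.4682 0.1942 0.1909] zr [0.09544709 0.24395601]
 hdir(+x bin) [ 0.149  -0.9888 -0.    ]  along y range [0.47   0.6225] along slope [0.0563 0.2093]
 free edge mid [0.5183 0.2264 0.0951]  push pt [0.5203 0.213  0.1484]  hinge end [0.5249 0.1825 0.2696]
```

```bash
python3 -m inch '[{"jaw":0,"xyz":[0,0,-0.02],"yaw":0},{"jaw":0,"xyz":[0,0,-0.04],"yaw":0},{"jaw":0,"xyz":[0.0065,0.0337,-0.01],"yaw":0},{"jaw":0,"xyz":[0.0065,0.0337,0],"yaw":0},{"jaw":0,"xyz":[0.0065,0.0337,0],"yaw":0},{"jaw":0,"xyz":[0.0065,0.0337,0],"yaw":0},{"jaw":0,"xyz":[0.0065,0.0337,0],"yaw":0},{"jaw":0,"xyz":[0.0065,0.0337,0],"yaw":0},{"jaw":0,"xyz":[0.0065,0.0337,0],"yaw":0},{"jaw":0,"xyz":[0.0065,0.0337,0],"yaw":0},{"jaw":0,"xyz":[0.0065,0.0337,0],"yaw":0},{"jaw":0,"xyz":[0.0065,0.0337,0],"yaw":0}]';  python3 -m inch '[{"jaw":0,"xyz":[0,0,0],"yaw":0},{"jaw":0,"xyz":[0,0,0],"yaw":0}]'
python3 - <<'E'
from h import *
for n in("side","top"):
    c=cam(n);C=cloud(c)
    d=C-[.587,.25,0]; u=-(d@[.976,.217,0]); v=d@[-.217,.976,0]
    for a in(.03,.09,.15):
        m=(abs(u-a)<.01)&(abs(v)<.08)&(C[...,2]>.06)&(C[...,2]<.2); print(n,a,m.sum(),np.median(C[m][:,2]).round(4))
E
```

```text
time: 5.27
tool_pos: [0.5228, -0.1195, 0.1855]
tcp_rot: [0.0, 1.0, 0.0, 0.0]
wrist_force: [0.3, 0.2, 0.1]
opening: -0.0004
gripper_force: 0.0
time: 5.43
tool_pos: [0.5228, -0.1195, 0.1853]
tcp_rot: [0.0, 1.0, -0.001, 0.0]
wrist_force: [0.9, 0.1, 0.0]
opening: 0.0001
gripper_force: 0.0
side 0.03 5 0.093
side 0.09 255 0.0932
side 0.15 267 0.093
top 0.03 569 0.0941
top 0.09 577 0.0941
top 0.15 586 0.0939
```

The flap is level at 94 mm in both views, so it is shut. The arm is above the rocker's raised end, so I press it next.

```bash
python3 -m inch '[{"jaw":0,"xyz":[0,-0.002,0.03],"yaw":0},{"jaw":0,"xyz":[0,0,0.02],"yaw":0},{"jaw":0,"xyz":[0,0,0.01],"yaw":0},{"jaw":0,"xyz":[0,0,0.003],"yaw":0},{"jaw":0,"xyz":[0,0,0.003],"yaw":0},{"jaw":0,"xyz":[0,0,0],"yaw":0}]'; python3 -m inch '[{"jaw":0,"xyz":[0,0,0.002],"yaw":0},{"jaw":0,"xyz":[0,0,0],"yaw":0},{"jaw":0,"xyz":[0,0,0],"yaw":0}]'
```

```text
time: 6.03
tool_pos: [0.523, -0.1153, 0.1198]
tcp_rot: [0.0, 1.0, 0.001, 0.0]
wrist_force: [0.2, 0.2, 0.9]
opening: 0.0001
gripper_force: 0.0
time: 6.28
tool_pos: [0.5235, -0.1159, 0.1183]
tcp_rot: [0.0, 1.0, 0.0, 0.001]
wrist_force: [-0.3, 1.7, 3.2]
opening: -0.0004
gripper_force: 1.4
```

```bash
python3 -m inch '[{"jaw":0,"xyz":[0,0,0.002],"yaw":0},{"jaw":0,"xyz":[0,0,0],"yaw":0},{"jaw":0,"xyz":[0,0,0],"yaw":0}]'; python3 -m inch '[{"jaw":0,"xyz":[0,0,0.002],"yaw":0},{"jaw":0,"xyz":[0,0,0],"yaw":0},{"jaw":0,"xyz":[0,0,0],"yaw":0},{"jaw":0,"xyz":[0,0,0],"yaw":0}]'
```

```text
time: 6.53
tool_pos: [0.5233, -0.1159, 0.1165]
tcp_rot: [0.0, 1.0, 0.0, 0.001]
wrist_force: [-2.4, 2.7, 7.9]
opening: 0.0
gripper_force: 4.1
time: 6.87
tool_pos: [0.5234, -0.116, 0.1162]
tcp_rot: [0.0, 1.0, 0.0, 0.001]
wrist_force: [-8.4, 4.4, 21.6]
opening: 0.0001
gripper_force: 11.4
```

The force climbs to a hard stop. I lift, move over the start button, and check the rocker.

```bash
python3 -m inch '[{"jaw":0,"xyz":[0,0,-0.02],"yaw":0},{"jaw":0,"xyz":[0,0,-0.03],"yaw":0},{"jaw":0,"xyz":[0.008,0.029,-0.01],"yaw":0},{"jaw":0,"xyz":[0.008,0.029,0],"yaw":0},{"jaw":0,"xyz":[0.008,0.029,0],"yaw":0},{"jaw":0,"xyz":[0,0,0],"yaw":0},{"jaw":0,"xyz":[0,0,0],"yaw":0}]'
python3 - <<'E'
from h import *
for n in("side","top"):
    c=cam(n);C=cloud(c)
    if n=="side": cv2.imwrite("pics/side2.png",cv2.resize(c["frame"][180:380,240:440],None,fx=3,fy=3))
    for x in(.520,.535,.548,.562,.575):
        m=(abs(C[...,0]-x)<.005)&(abs(C[...,1]+.1175)<.012)&(C[...,2]<.11); print(n,x,m.sum(),np.median(C[m][:,2]).round(4))
E
```

```text
time: 7.45
tool_pos: [0.5466, -0.2043, 0.1733]
tcp_rot: [0.0, 1.0, -0.001, 0.0]
wrist_force: [-0.0, 0.8, -0.2]
opening: 0.0001
gripper_force: 0.0
side 0.52 43 0.0892
side 0.535 39 0.0914
side 0.548 18 0.0924
side 0.562 0 nan
side 0.575 21 0.0962
top 0.52 39 0.0904
top 0.535 49 0.092
top 0.548 41 0.094
top 0.562 41 0.096
top 0.575 40 0.0975
  return _methods._mean(a, axis=axis, dtype=dtype,
  ret = ret.dtype.type(ret / rcount)
```

View pics/side2.png

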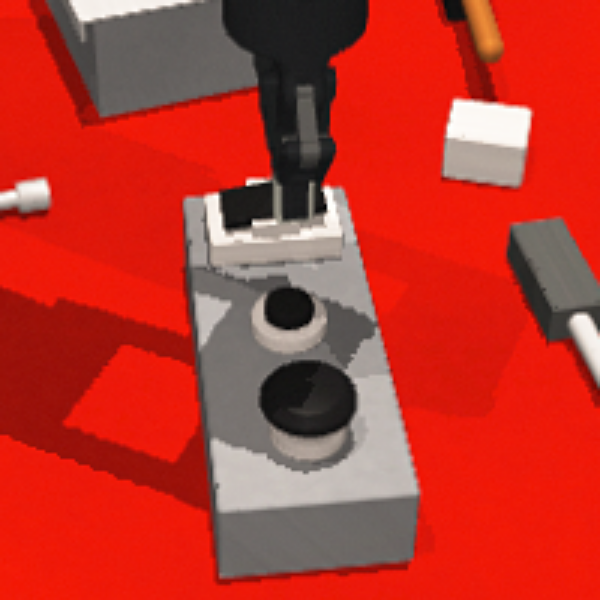

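The crop shows the fingers above the start button, which is at about (290,310). The paddle's near end is now low: its slope has reversed to about 0.13 rad, so the rocker is tipped fully over. Next is the start button.

```bash
python3 -m inch '[{"jaw":0,"xyz":[0,-0.001,0.03],"yaw":0},{"jaw":0,"xyz":[0,0,0.025],"yaw":0},{"jaw":0,"xyz":[0,0,0.01],"yaw":0},{"jaw":0,"xyz":[0,0,0.004],"yaw":0},{"jaw":0,"xyz":[0,0,0.003],"yaw":0},{"jaw":0,"xyz":[0,0,0.002],"yaw":0},{"jaw":0,"xyz":[0,0,0],"yaw":0},{"jaw":0,"xyz":[0,0,0],"yaw":0}]'; python3 -m inch '[{"jaw":0,"xyz":[0,0,0.002],"yaw":0},{"jaw":0,"xyz":[0,0,0],"yaw":0},{"jaw":0,"xyz":[0,0,0],"yaw":0}]'
```

```text
time: 8.22
tool_pos: [0.5474, -0.2016, 0.1013]
tcp_rot: [0.0, 1.0, 0.0, 0.001]
wrist_force: [-1.5, 2.2, 4.4]
opening: -0.0004
gripper_force: 2.3
time: 8.47
tool_pos: [0.5476, -0.2018, 0.1009]
tcp_rot: [0.001, 1.0, 0.0, 0.001]
wrist_force: [-6.3, 4.4, 16.0]
opening: 0.0002
gripper_force: 7.9
```

```bash
python3 -m inch '[{"jaw":0,"xyz":[0,0,0.001],"yaw":0},{"jaw":0,"xyz":[0,0,0],"yaw":0},{"jaw":0,"xyz":[0,0,0],"yaw":0}]'; python3 -m inch '[{"jaw":0,"xyz":[0,0,-0.02],"yaw":0},{"jaw":0,"xyz":[0,0,-0.035],"yaw":0},{"jaw":0,"xyz":[0,0,-0.035],"yaw":0},{"jaw":0,"xyz":[0,0,-0.035],"yaw":0},{"jaw":0,"xyz":[-0.03,0,0],"yaw":0},{"jaw":0,"xyz":[-0.03,0,0],"yaw":0},{"jaw":0,"xyz":[-0.03,0,0],"yaw":0},{"jaw":0,"xyz":[-0.03,0,0],"yaw":0},{"jaw":0,"xyz":[0,0,0],"yaw":0},{"jaw":0,"xyz":[0,0,0],"yaw":0},{"jaw":0,"xyz":[0,0,0],"yaw":0}]'
python3 - <<'E'
from h import *
c=cam("side");cv2.imwrite("pics/side3.png",c["frame"])
c=cam("top");C=cloud(c)
def z(p,r=.006):
    m=(np.hypot(C[...,0]-p[0],C[...,1]-p[1])<r)&(C[...,2]<.12); return m.sum(),np.median(C[m][:,2]).round(4)
for p in((.547,-.202),(.546,-.285),(.523,-.117),(.572,-.117),(.441,.218),(.55,.24)): print(p,z(p))
E
```

```text
time: 8.72
tool_pos: [0.5478, -0.2018, 0.1008]
tcp_rot: [0.001, 1.0, 0.001, 0.001]
wrist_force: [-9.4, 6.4, 22.8]
opening: -0.0003
gripper_force: 11.2
time: 9.63
tool_pos: [0.4276, -0.2024, 0.2228]
tcp_rot: [0.001, 1.0, 0.0, 0.001]
wrist_force: [-0.3, 0.8, 0.0]
opening: 0.0
gripper_force: 0.0
(0.547, -0.202) (np.int64(18), np.float64(0.082))
(0.546, -0.285) (np.int64(21), np.float64(0.0987))
(0.523, -0.117) (np.int64(19), np.float64(0.09))
(0.572, -0.117) (np.int64(21), np.float64(0.0971))
(0.441, 0.218) (np.int64(20), np.float64(0.0937))
(0.55, 0.24) (np.int64(21), np.float64(0.0944))
```

View pics/side3.png

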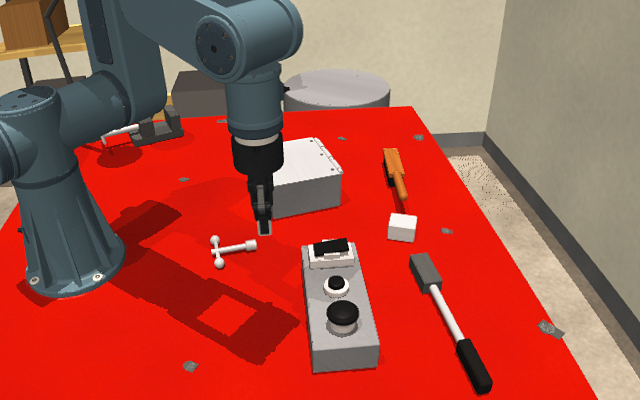

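The flap at (305,165) is shut and the rocker at (331,247) is tipped. Start at (336,283) is back out at 82 mm and stop at (342,315) has not moved. The loose items lie where they were and the arm is clear.

```bash
python3 -c "
from bench import robot
print(robot.close_job())"
```

```text
the job is handed in; nothing more can be done
None
```

The job is handed in: the flap was pushed shut, the rocker tipped over and the start button pressed and sprung back, in that order; the stop button and loose items were left alone, and the judge's result was not shown.

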